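# Tape rolls back on their stand, in order

### The job

Put the three rolls of tape away on the round stand with the steel post: red at the bottom, then the cream masking tape, then the wide blue one, each lying flat and centred round the post, and close the pile with the wooden cap, knob up and its plug down in the blue roll's hole. Leave the other things on the bench where they are.

Things in the scene. Friction and masses are not known exactly. Their poses are not given: they have to be found in the camera images.
- tape_stand: dark wooden disc, 120 mm across and 10 mm thick, fixed to the bench, with an upright round steel post 12 mm thick at its centre; the post's top is 62 mm above the bench. Origin: centre of the underside, z up along the post. Its place on the bench changes from start to start
- tape_red: red roll of tape on a brown cardboard core, lying flat, ring 100 mm across outside, hole 75 mm across, wall 12.5 mm, 20 mm high, 0.09 kg; origin at the ring's centre on its underside, z up along the hole. (A green roll far back by the tool box is no part of the job)
- tape_cream: cream-coloured (pale yellow) roll of masking tape lying flat, ring 90 mm across outside, hole about 68 mm across, wall about 8 to 12 mm, 24 mm high, 0.09 kg; origin at the ring's centre on its underside, z up along the hole
- tape_blue: blue roll of tape on a brown cardboard core, lying flat, ring 94 mm across outside, hole 64 mm across, wall 15 mm, 25 mm high, 0.10 kg; origin at the ring's centre on its underside, z up along the hole
- stand_cap: cap of pale turned wood, standing knob up: a plug 44 mm across and 12 mm high below, then a flange 94 mm across and 10 mm thick (12 to 22 mm up), then a round knob 40 mm across from 22 to 52 mm up, with two dark lines round it; 0.12 kg. Origin: centre of the plug's underside, z up. On the full pile its flange rests on the blue roll and its plug hangs in the blue roll's hole, clear of the post
- tape_measure: bystander, leave it: yellow and black tape measure standing upright, 42 x 78 x 70 mm high, loose; origin centre of its underside
- screw_tin: bystander, leave it: flat red tin, 66 x 101 x 29 mm high, loose; origin centre of its underside, long side along its y
- chisel_18: bystander, leave it: wooden-handled chisel, 254 mm long along its y, 29 mm high, loose; origin centre of its underside
- pencil_blue: bystander, leave it: blue pencil, 155 mm long along its y, 8 mm high, loose; origin centre of its underside
- offcut_c: bystander, leave it: dark brown wooden strip, 160 mm long along its y, 30 mm wide, 15 mm high, loose; origin centre of its underside
Things that resemble listed ones, but are neither listed nor needed, are in the scene too. Several things have the shape of the tape_blue; the one meant has the colours described above. There is more than one size of the tape_cream; the one meant has the size given above.

How it is judged:
At the end, for the whole second after the job is handed in: Undersides above the stand's underside, within 4 mm: red 10, cream 30, blue 54, cap 67 mm; rolls within 15 mm and cap within 20 mm of the post's axis; all upright and level within 0.09 rad, released, at rest; no listed bystander moved over 30 mm (z of tape_red in the frame of tape_stand between 0.006 and 0.014 m and horizontal distance between each of tape_red, tape_cream, tape_blue and tape_stand below 0.015 m and angle between each of tape_red, tape_cream, tape_blue, stand_cap's own z axis and vertical below 0.09 rad and linear speed of each of tape_red, tape_cream, tape_blue, stand_cap below 0.02 m/s and z of tape_cream in the frame of tape_stand between 0.026 and 0.034 m and z of tape_blue in the frame of tape_stand between 0.05 and 0.058 m and z of stand_cap in the frame of tape_stand between 0.063 and 0.071 m and horizontal distance between stand_cap and tape_stand below 0.02 m); the robot touches nothing.
It fails at once if a bystander (tape_measure) is moved by more than 30 mm (distance of tape_measure from where it was at the start of the episode above 0.03 m).
It fails at once if a bystander (screw_tin) is moved by more than 30 mm (distance of screw_tin from where it was at the start of the episode above 0.03 m).
It fails at once if a bystander (chisel_18) is moved by more than 30 mm (distance of chisel_18 from where it was at the start of the episode above 0.03 m).
It fails at once if a bystander (pencil_blue) is moved by more than 30 mm (distance of pencil_blue from where it was at the start of the episode above 0.03 m).
It fails at once if a bystander (offcut_c) is moved by more than 30 mm (distance of offcut_c from where it was at the start of the episode above 0.03 m).
It also fails if it takes over 104 s, if anything falls off the work surface, if the arm or the gripper's body presses on something with over 40 N, if the wrist force passes 120 N, or if a joint passes its speed limit or range.

### The arm

A 7-joint arm with a two-finger parallel gripper is mounted at the origin on a cart in front of the work surface, level with it; the furniture and walls round the work are solid. World frame = base frame: x ahead of the robot, y to its left, z up, the work surface at z = 0. Lengths are in m, angles in rad, forces in N, time in s.
With the tool pointing down it reaches from about 0.425 to 0.875 m from the base axis. Payload 9.9 kg.
Tool frame: the origin (TCP) lies at the very end of the fingers, on their centre line; the grasp point (between the pads) lies 19 mm behind it (robot.tcp_to_grasp is the z of the grasp point in the tool frame, in m); z points along the fingers, y is the line along which they close (so a half turn about z gives the same grasp; the last joint's range is limited). The gripper opens to 85 mm and grips with 20 to 120 N. Pads are 22 mm wide; open, the fingers measure 114 mm over their backs; the gripper's body (76 mm by 85 mm) begins 54 mm behind the grasp point. The pads swing forward as they close: fully open they stand 13 mm farther back than shut.
Start: joints at [1.069, 0.576, 0.025, 1.437, -0.015, 1.129, -0.057], TCP at [0.274, -0.617, 0.231] pointing down, gripper open.
Joint ranges: [-2.76, 2.76], [-0.34, 2.15], [-1.52, 1.57], [0.19, 2.46], [-1.09, 4.23], [0.17, 1.99], [-2.82, 2.82]. Speed limits (rad/s): [2.22, 2.22, 3.01, 3.01, 3.14, 3.14, 3.14].

### API

Orientations are given as a unit quaternion [x, y, z, w].
In Python, from workcell import status, snapshot, calibration, robot gives the robot as it stands. The module is installed in compiled form; this text tells all that it offers.
- The arm moves only by the shell command python3 -m jog 'ROWS' [FORCE]. ROWS is JSON, a list of rows, each an object of numbers: "grip": the finger opening in cm, from 0 to 8.54; "x", "y", "z": the shift along the tool's x, y, z in cm; "rx", "ry", "rz": the turn, a rotation vector about the tool's x, y, z in degrees. A call has 1 to 8 rows; each row is the pose to reach, as a shift and turn from the pose commanded when the call began, along the tool's axes at that moment; what a row does not reach only later rows make up. A row lasts 1/12 s, in which the tool goes at most 41.7 mm and 7.16 degrees, less where a joint would pass 70% of its speed; a pose out of reach is approached as far as the arm can. A call with a gripper value outside its range is refused whole. The fingers move at their own pace and stop on an object; FORCE is the grip in N (left out, the last holds). Time passes only in rows, so rows that repeat a pose let the fingers close. It gives the time, the measured TCP pose, the force, the opening and the grip force at its end, in the units of the state.
- status.read_state(): the state, without advancing time (a new reading comes with each control period).
- snapshot(name): name is "scene" or "top" or "wrist"; returns (picture, depth): 420x560x3 uint8, red, green, blue; 420x560 float32, m along the optical axis (not along the pixel's ray), 0 where there is no reading.
- calibration(name): a dict with "fx", "fy", "cx", "cy" (pixels), "position" and "orientation" of the camera in the world; the wrist camera has in their place "T_tool_cam" (4x4, takes a point from camera to tool coordinates, whose origin is the TCP and whose axes are the flange's). Camera axes: x right, y up, looking along -z (the intrinsics and any distortion apply to the point x, -y, -z); pixel columns grow to the right and rows downward; lengths in m; the calibration is good to about 2 mm. A picture is of the moment at which its call begins: read the wrist's pose just before it. calibration takes no time and is no camera call.
- robot.job_done(): hands the job in; it is judged then, once.
The state is a dict: "time": time; "joints": joint angles; "dq": joint speeds; "effort": joint torques, N m; "tool_pos": TCP position; "eef_rot": TCP orientation; "wrist_force": force on the tool from outside, world axes, zero at the start; "moment": the same for the moment, N m; "gripper_width": finger opening in m; "grasp_force": force on a finger pad.
Only numpy, scipy, OpenCV 4.12 (cv2) and the standard library are available. Lean on these libraries where they do the work, as an engineer would, in place of code of your own. Each camera call takes 0.05 s, during which the arm holds its last target. There are 200 camera calls.

## Working session

There is one attempt and no reset: what is moved stays moved. The work goes in short steps, Python scripts to look and compute and a shell command to move; the robot and the scene stay as the last step left them, time stands still between calls to the robot, and variables do not carry over. Pictures are saved under pics/ and viewed, at most 14 in all, crops included, and the job is handed in when it is done.

```bash
mkdir -p pics
cat > h.py <<'E'
import numpy as np,cv2,json
from scipy.spatial.transform import Rotation as R
from workcell import status,snapshot,calibration,robot
def cam(name,st=None):
    c=calibration(name)
    if name=='wrist':
        st=st or status.read_state()
        T=np.eye(4);T[:3,:3]=R.from_quat(st['eef_rot']).as_matrix();T[:3,3]=st['tool_pos']
        T=T@np.array(c['T_tool_cam'])
    else:
        T=np.eye(4);T[:3,:3]=R.from_quat(c['orientation']).as_matrix();T[:3,3]=c['position']
    return c,T
def onplane(c,T,uv,z):
    uv=np.atleast_2d(uv).astype(float)
    d=np.c_[(uv[:,0]-c['cx'])/c['fx'],-(uv[:,1]-c['cy'])/c['fy'],-np.ones(len(uv))]@T[:3,:3].T
    o=T[:3,3]; return o+d*((z-o[2])/d[:,2])[:,None]
def cloud(c,T,dep):
    v,u=np.indices(dep.shape)
    p=np.stack([(u-c['cx'])/c['fx']*dep,-(v-c['cy'])/c['fy']*dep,-dep],-1)
    return p@T[:3,:3].T+T[:3,3]
def save(n,rgb): cv2.imwrite('pics/'+n,rgb[:,:,::-1])
E
python3 - <<'E'
from h import *
for n in('top','scene'):
    c,T=cam(n);p,d=snapshot(n);save(n+'0.png',p);np.savez(n+'0.npz',p=p,d=d)
    print(n,{k:(np.round(v,4).tolist() if not isinstance(v,str) else v) for k,v in c.items()})
s=status.read_state();print(s)
print(calibration('wrist'),robot.tcp_to_grasp)
E
```

```text
top {'fx': 413.9625, 'fy': 413.9625, 'cx': 286.9538, 'cy': 208.4518, 'position': [0.3977, -0.056, 1.3825], 'orientation': [-0.0502, 0.0417, 0.7147, -0.6964]}
scene {'fx': 468.0927, 'fy': 468.0927, 'cx': 280.6787, 'cy': 214.0288, 'position': [-0.3342, 0.6659, 1.1671], 'orientation': [-0.1668, 0.354, 0.8267, -0.4043]}
{'time': 0.1, 'joints': array([ 1.06922601,  0.57643606,  0.02485559,  1.43782503, -0.01496068,
        1.12898242, -0.05650582]), 'dq': array([-0.00028069, -0.00086518, -0.00047865, -0.00302264, -0.00037588,
       -0.00123386,  0.0015997 ]), 'effort': array([ 5.61427296e-03, -7.67303395e+01,  2.25716226e+00, -2.86605209e+01,
        1.57043530e-02,  8.59674881e-03,  2.97436759e-05]), 'tool_pos': array([ 0.27369218, -0.61658642,  0.23053677]), 'eef_rot': array([ 9.78258649e-01,  2.07387264e-01, -2.07564381e-04, -7.03242256e-04]), 'wrist_force': array([-0.50268545,  0.93940369, -0.49391935]), 'moment': array([-0.00277097,  0.01039551, -0.01707501]), 'grasp_force': 0.0, 'gripper_width': 0.08491373295656195}
{'fx': 347.9522172556001, 'fy': 347.9522172556001, 'cx': 281.6977203787894, 'cy': 205.8144768186713, 'T_tool_cam': array([[-2.67301269e-04,  9.44665737e-01,  3.28034409e-01,
         8.51838604e-02],
       [ 9.99999618e-01, -2.05639788e-05,  8.74076758e-04,
         3.91644579e-04],
       [ 8.32456058e-04,  3.28034518e-01, -9.44665371e-01,
        -1.42169001e-01],
       [ 0.00000000e+00,  0.00000000e+00,  0.00000000e+00,
         1.00000000e+00]])} -0.0187
```

View pics/top0.png

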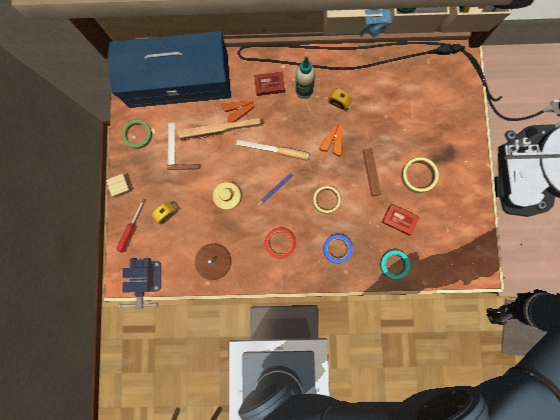

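View pics/scene0.png

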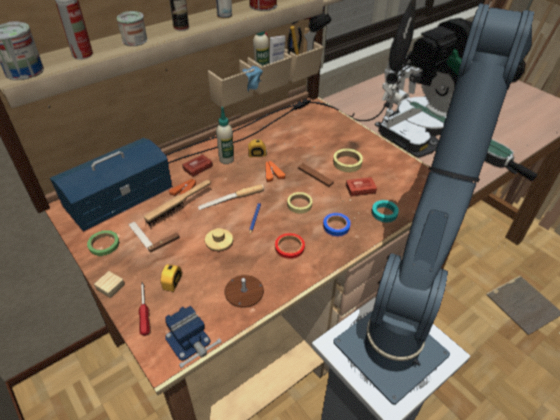

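Candidates in the top view:
- **Red roll:** (280,243), versus green (136,133) and the red tins.
- **Cream:** (327,199), about 27 px across (≈90 mm), versus the bigger one at (420,175).
- **Blue:** (338,248), versus teal (396,264).
- **Cap:** (227,195).
- **Stand:** (213,261).

I choose red (280,243), cream (327,199), blue (338,248) and cap (227,195).

```bash
cat > m.py <<'E'
from h import *
c,T=cam('top');f=np.load('top0.npz');p,d=f['p'],f['d'];P=cloud(c,T,d)
hsv=cv2.cvtColor(p,cv2.COLOR_RGB2HSV)
x,y=np.s_[:],0
for n,(u,v),h,lo,hi in [('red',(280,243),.02,(0,215,120),(8,255,255)),('cream',(327,199),.024,(20,60,120),(34,255,255)),('bigcream',(420,175),.024,(20,60,120),(34,255,255)),('blue',(338,248),.025,(100,150,80),(125,255,255)),('teal',(396,264),.025,(75,100,80),(98,255,255)),('cap',(227,195),.022,(18,60,100),(34,255,255)),('stand',(213,261),.01,(0,0,0),(20,255,110))]:
    w=26;m=np.zeros(hsv.shape[:2],np.uint8);m[v-w:v+w,u-w:u+w]=cv2.inRange(hsv,lo,hi)[v-w:v+w,u-w:u+w]
    cs=max(cv2.findContours(m,0,1)[0],key=cv2.contourArea)
    q=onplane(c,T,cv2.convexHull(cs)[:,0],h)
    (cx,cy),a=cv2.minEnclosingCircle(q[:,:2].astype(np.float32)),0
    e=cv2.fitEllipse(onplane(c,T,cs[:,0],h)[:,:2].astype(np.float32)) if n not in() else 0
    dd=P[v-w:v+w,u-w:u+w][m[v-w:v+w,u-w:u+w]>0]
    print(n,'circ',np.round([*cx,2*cy],4),'ell',np.round([*e[0],*e[1]],4),'z',np.round(np.percentile(dd[:,2],[10,50,90]),4),hsv[v,u])
big=cv2.resize(p[150:300,180:430],None,fx=3.2,fy=3.2,interpolation=2);save('crop.png',big)
E
python3 m.py
```

```text
Traceback (most recent call last):
  File "m.py", line 7, in <module>
    cs=max(cv2.findContours(m,0,1)[0],key=cv2.contourArea)
ValueError: max() iterable argument is empty
```

```bash
sed -i 's/^x,y=.*$/for u,v in [(266,243),(294,243),(270,230),(305,220),(250,250),(314,199),(406,175),(324,248),(384,258),(218,190),(213,275),(200,262),(180,250)]: print((u,v),hsv[v,u])/; s/(0,215,120),(8,255,255)/(0,190,130),(7,255,255)/; s/cs=max/if not m.any(): print(n,"none");continue\n    cs=max/' m.py; sed -i '1,/^for n/{s/^for n/save("crop.png",cv2.resize(p[150:300,180:430],None,fx=3.2,fy=3.2,interpolation=2))\nfor n/}' m.py; python3 m.py
```

```text
(266, 243) [  3 192 229]
(294, 243) [  2 189 206]
(270, 230) [ 11 129 204]
(305, 220) [ 11 131 177]
(250, 250) [ 11 137 180]
(314, 199) [ 30  81 231]
(406, 175) [ 18 114 208]
(324, 248) [110 177 213]
(384, 258) [ 88 181 221]
(218, 190) [ 24 108 230]
(213, 275) [ 11 162 129]
(200, 262) [ 12 163 144]
(180, 250) [ 11 138 205]
red circ [ 0.464  -0.0152  0.0974] ell [ 0.4646 -0.0148  0.0898  0.0913] z [0.015  0.0192 0.0228] [ 11 139 167]
cream circ [ 0.603  -0.1739  0.0921] ell [ 0.6037 -0.1737  0.0872  0.0895] z [0.0179 0.0236 0.0274] [ 12 130 186]
bigcream circ [ 0.6802 -0.4885  0.1196] ell [ 0.6793 -0.4888  0.1143  0.1166] z [0.0259 0.0307 0.0346] [ 11 147 166]
blue circ [ 0.4405 -0.2039  0.0919] ell [ 0.4403 -0.2036  0.0882  0.0896] z [0.0209 0.0251 0.0284] [ 12 134 179]
teal circ [ 0.3843 -0.3871  0.0943] ell [ 0.3844 -0.3871  0.0904  0.0916] z [0.0212 0.0252 0.029 ] [ 13 144  99]
cap circ [0.6248 0.1589 0.0935] ell [0.625  0.1589 0.0893 0.0913] z [0.0184 0.023  0.0516] [ 26 107 231]
stand circ [0.4141 0.2047 0.0282] ell [0.4147 0.205  0.0117 0.0257] z [-0.0021  0.0074  0.0146] [ 9 73 84]
```

View pics/crop.png

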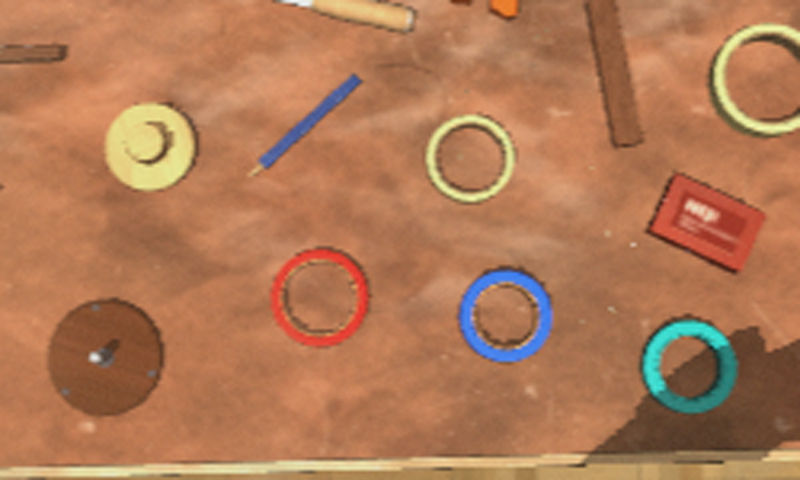

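The crop confirms the choices: red ring (320,297), small cream (471,158), blue with brown core (506,315), cap (150,146), and stand (105,356) with its post. Next I'll measure the stand and plan the first move.

```bash
cat >> h.py <<'E'
def plan(x,y,z,ang=0.):
    """tool shift (cm) and turn (deg) to TCP x,y,z with tool y axis along world angle ang (deg), z down"""
    s=status.read_state();Rm=R.from_quat(s['eef_rot']);a=np.radians(ang)
    ty=np.array([np.cos(a),np.sin(a),0]);tz=np.array([0,0,-1.]);G=R.from_matrix(np.c_[np.cross(ty,tz),ty,tz])
    print('shift cm',np.round(Rm.inv().apply(np.array([x,y,z])-s['tool_pos'])*100,2),'turn',np.round((Rm.inv()*G).as_rotvec(True),2),'w',round(s['gripper_width'],4),'t',s['time'])
E
python3 - <<'E'
from h import *
c,T=cam('top');f=np.load('top0.npz');p,d=f['p'],f['d'];P=cloud(c,T,d)
hsv=cv2.cvtColor(p,cv2.COLOR_RGB2HSV);m=np.zeros(hsv.shape[:2],np.uint8)
m[238:285,190:236]=cv2.inRange(hsv,(8,148,60),(16,255,170))[238:285,190:236]
m=cv2.morphologyEx(m,cv2.MORPH_OPEN,np.ones((3,3),np.uint8))
cs=max(cv2.findContours(m,0,1)[0],key=cv2.contourArea)
q=onplane(c,T,cv2.convexHull(cs)[:,0],.01)[:,:2].astype(np.float32);print(cv2.minEnclosingCircle(q),cv2.fitEllipse(q))
w=P[240:282,192:234].reshape(-1,3);k=w[:,2]>.04;print(w[k])
plan(.508,-.015,.12)
E
```

```text
((0.4079780876636505, 0.20794907212257385), 0.05979085713624954) ((0.40799805521965027, 0.20789985358715057), (0.11713605374097824, 0.11771911382675171), 68.74053955078125)
[[ 0.39771751 -0.05599368  1.38245602]
 [ 0.41235845  0.21264872  0.06041891]
 [ 0.41232427  0.21029646  0.05627127]
 [ 0.41220807  0.20644805  0.05956552]
 [ 0.41223545  0.20519134  0.04971733]
 [ 0.40919416  0.21239423  0.06167484]
 [ 0.40907769  0.20835671  0.06594015]
 [ 0.40903414  0.20601604  0.06175676]
 [ 0.40904606  0.20494472  0.05099469]
 [ 0.40604894  0.21249831  0.06116618]
 [ 0.40595239  0.20877091  0.06388583]
 [ 0.4059049   0.20661969  0.0587276 ]
 [ 0.405893    0.20560245  0.04765758]
 [ 0.4028299   0.20973806  0.05907778]
 [ 0.40278163  0.20818494  0.05085153]
 [ 0.39771751 -0.05599368  1.38245602]
 [ 0.39771751 -0.05599368  1.38245602]
 [ 0.39771751 -0.05599368  1.38245602]]
shift cm [ 45.83 -45.46  11.11] turn [-8.000e-02 -4.000e-02 -6.606e+01] w 0.0849 t 0.1
```

```bash
python3 -m jog '[{"x":22,"y":-22,"z":0,"rz":-33,"grip":4.2},{"x":22,"y":-22,"z":0,"rz":-33,"grip":4.2},{"x":22,"y":-22,"z":0,"rz":-33,"grip":4.2},{"x":22,"y":-22,"z":0,"rz":-33,"grip":4.2},{"x":45.8,"y":-45.5,"z":9,"rz":-66,"grip":4.2},{"x":45.8,"y":-45.5,"z":9,"rz":-66,"grip":4.2},{"x":45.8,"y":-45.5,"z":9,"rz":-66,"grip":4.2},{"x":45.8,"y":-45.5,"z":9,"rz":-66,"grip":4.2}]' 60; python3 -c "
from h import *
plan(.508,-.015,.12)"
```

```text
shift cm [ 45.83 -45.46  11.11] turn [-8.000e-02 -4.000e-02 -6.606e+01] w 0.0849 t 0.1invalid input
```

```bash
python3 -m jog '[{"x":22,"y":-22,"rz":-33,"grip":4.2},{"x":22,"y":-22,"rz":-33,"grip":4.2},{"x":22,"y":-22,"rz":-33,"grip":4.2},{"x":22,"y":-22,"rz":-33,"grip":4.2}]'; echo; python3 -m jog '[{"grip":4.2}]' 60
```

```text
invalid input
invalid input
```

```bash
python3 -m jog '[{"x":0,"y":0,"z":0,"rx":0,"ry":0,"rz":0,"grip":4.2}]'; echo; python3 -m jog --help
```

```text
time: 0.18
tool_pos: [0.2738, -0.6167, 0.2307]
eef_rot: [0.978, 0.207, -0.0, -0.001]
wrist_force: [-0.2, 0.0, -0.8]
gripper_width: 0.0759
grasp_force: 0.0
invalid input: not JSON, or not a number
```

All seven keys are needed in every row.

```bash
python3 -m jog '[{"x":22,"y":-22,"z":0,"rx":0,"ry":0,"rz":-33,"grip":4.2},{"x":22,"y":-22,"z":0,"rx":0,"ry":0,"rz":-33,"grip":4.2},{"x":22,"y":-22,"z":0,"rx":0,"ry":0,"rz":-33,"grip":4.2},{"x":22,"y":-22,"z":0,"rx":0,"ry":0,"rz":-33,"grip":4.2},{"x":45.8,"y":-45.5,"z":9,"rx":0,"ry":0,"rz":-66,"grip":4.2},{"x":45.8,"y":-45.5,"z":9,"rx":0,"ry":0,"rz":-66,"grip":4.2},{"x":45.8,"y":-45.5,"z":9,"rx":0,"ry":0,"rz":-66,"grip":4.2},{"x":45.8,"y":-45.5,"z":9,"rx":0,"ry":0,"rz":-66,"grip":4.2}]' 60; python3 -c "
from h import *
plan(.508,-.015,.12)"
```

```text
time: 0.85
tool_pos: [0.3935, -0.307, 0.2004]
eef_rot: [0.757, 0.653, -0.0, 0.0]
wrist_force: [1.3, -0.8, -0.1]
gripper_width: 0.0422
grasp_force: 0.0
shift cm [30.56  7.04  8.03] turn [ 0.02  0.02 -8.42] w 0.0422 t 0.85
```

```bash
python3 -m jog '[{"x":30.5,"y":7,"z":8,"rx":0,"ry":0,"rz":-8.4,"grip":4.2},{"x":30.5,"y":7,"z":8,"rx":0,"ry":0,"rz":-8.4,"grip":4.2},{"x":30.5,"y":7,"z":8,"rx":0,"ry":0,"rz":-8.4,"grip":4.2},{"x":30.5,"y":7,"z":8,"rx":0,"ry":0,"rz":-8.4,"grip":4.2},{"x":30.5,"y":7,"z":8,"rx":0,"ry":0,"rz":-8.4,"grip":4.2},{"x":30.5,"y":7,"z":8,"rx":0,"ry":0,"rz":-8.4,"grip":4.2},{"x":30.5,"y":7,"z":8,"rx":0,"ry":0,"rz":-8.4,"grip":4.2},{"x":30.5,"y":7,"z":8,"rx":0,"ry":0,"rz":-8.4,"grip":4.2}]' 60; python3 -c "
from h import *
plan(.508,-.015,.004)
s=status.read_state();p,d=snapshot('wrist');save('w1.png',p);np.savez('w1.npz',p=p,d=d)"
```

```text
time: 1.52
tool_pos: [0.5098, -0.0144, 0.1199]
eef_rot: [0.709, 0.706, 0.001, -0.0]
wrist_force: [0.9, 0.4, -0.4]
gripper_width: 0.042
grasp_force: 0.0
shift cm [-0.07 -0.18 11.59] turn [ 0.02 -0.06 -0.24] w 0.042 t 1.5167
```

View pics/w1.png

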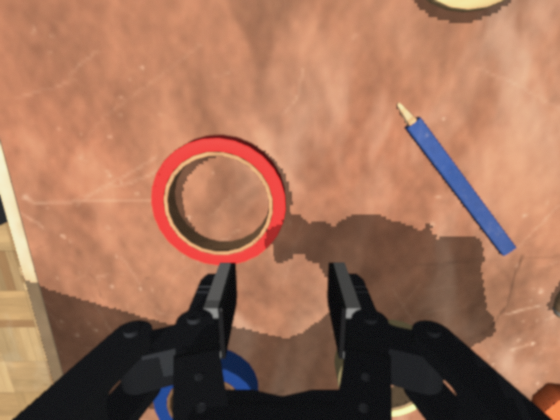

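The wrist view shows the red ring at about (219,200), the pencil at (460,185) and the fingers at (228,270) and (340,270). I'll measure red from here.

```bash
cat >> h.py <<'E'
MASK=dict(red=((0,170,90),(8,255,255)),cream=((20,60,80),(36,255,255)),blue=((100,150,70),(120,255,255)),cap=((18,60,80),(34,255,255)))
def wring(col,h,box=None,f=None):
    s=status.read_state();c,T=cam('wrist',s)
    if f is None: p,d=snapshot('wrist');np.savez('last.npz',p=p,d=d)
    else: p=np.load(f)['p']
    m=cv2.inRange(cv2.cvtColor(p,cv2.COLOR_RGB2HSV),*MASK[col])
    if box: k=np.zeros_like(m);u0,v0,u1,v1=box;k[v0:v1,u0:u1]=1;m=m*k
    cs=max(cv2.findContours(m,0,1)[0],key=lambda a:cv2.contourArea(cv2.convexHull(a)))
    q=onplane(c,T,cv2.convexHull(cs)[:,0],h)[:,:2].astype(np.float32)
    e=cv2.fitEllipse(q);mc=cv2.minEnclosingCircle(q)
    print(col,'ell',np.round([*e[0],*e[1]],4),'circ',np.round([*mc[0],2*mc[1]],4),'bbox',cv2.boundingRect(cs));return e[0]
E
python3 -c "
from h import *
e=wring('red',.02,(130,110,310,265),'w1.npz')
plan(e[0]+.044,e[1],.004)"
```

```text
red ell [ 0.4661 -0.0054  0.0971  0.0993] circ [ 0.4662 -0.0052  0.0998] bbox (152, 136, 134, 129)
shift cm [ 0.22 -0.16 11.51] turn [ 0.08 -0.29  0.11] w 0.0421 t 1.5667
```

```bash
python3 -c "
from h import *
e=wring('red',.02,(130,100,320,270))
c,T=cam('wrist');d=np.load('last.npz');P=cloud(c,T,d['d']);m=cv2.inRange(cv2.cvtColor(d['p'],cv2.COLOR_RGB2HSV),*MASK['red']);m[270:]=0;m[:,320:]=0
print(np.median(P[m>0],0),P[300:,:][:,[100,460]].shape)
print(status.read_state()['tool_pos'],status.read_state()['dq'])
import os
p,d=snapshot('top');np.savez('top1.npz',p=p,d=d)
hsv=cv2.cvtColor(p,cv2.COLOR_RGB2HSV);c,T=cam('top');f0=np.load('top0.npz')
P=cloud(c,T,f0['d']);m=cv2.inRange(cv2.cvtColor(f0['p'],cv2.COLOR_RGB2HSV),(0,175,130),(7,255,255));m[:, :262]=0;m[:,300:]=0;m[:224]=0;m[264:]=0
print('top red cloud',P[m>0].mean(0))
# bench depth check
for u,v in [(150,190),(300,150),(450,220),(250,160),(300,280)]: print((u,v),P[v-2:v+3,u-2:u+3].reshape(-1,3).mean(0))
"
```

```text
red ell [ 0.4641 -0.0119  0.0975  0.0999] circ [ 0.4636 -0.0113  0.1004] bbox (150, 145, 133, 125)
[ 4.65961344e-01 -4.60999193e-04  1.98202165e-02] (120, 2, 3)
[ 0.5103268  -0.01164868  0.11959216] [ 0.07523999 -0.03045879  0.05797359  0.02710661  0.00756414  0.02838106
  0.07286269]
top red cloud [ 0.46334493 -0.01698871  0.02370333]
(150, 190) [ 6.54510119e-01  4.22782950e-01 -1.20591898e-04]
(300, 150) [ 0.7606366  -0.08958578  0.06787952]
(450, 220) [ 5.25224771e-01 -5.84636877e-01  4.61854877e-04]
(250, 160) [7.49190728e-01 8.05963225e-02 7.37157434e-04]
(300, 280) [ 3.40054346e-01 -7.86808853e-02  1.02429132e-04]
```

```bash
python3 -m jog '[{"x":0,"y":0,"z":0,"rx":0,"ry":0,"rz":0,"grip":4.2},{"x":0,"y":0,"z":0,"rx":0,"ry":0,"rz":0,"grip":4.2},{"x":0,"y":0,"z":0,"rx":0,"ry":0,"rz":0,"grip":4.2}]'; python3 -c "
from h import *
print(status.read_state()['dq'])
e=wring('red',.02,(130,100,320,270))
plan(e[0]+.044,e[1],.004)
print(status.read_state()['dq'])"
```

```text
time: 1.92
tool_pos: [0.5087, -0.0197, 0.1208]
eef_rot: [0.71, 0.704, -0.0, 0.0]
wrist_force: [-0.5, -0.4, -0.3]
gripper_width: 0.042
grasp_force: 0.0
[ 0.00207032 -0.00211815 -0.00544135 -0.00071523 -0.00286693 -0.0015208
 -0.00212737]
red ell [ 0.4641 -0.0122  0.0976  0.0996] circ [ 0.4642 -0.012   0.0999] bbox (153, 128, 134, 130)
shift cm [ 0.75 -0.08 11.68] turn [ 0.01  0.03 -0.5 ] w 0.0417 t 1.9667
[-0.00076773 -0.00073323 -0.00491066 -0.00167478 -0.00035511 -0.00091741
 -0.00232087]
```

```bash
python3 -m jog '[{"x":0.6,"y":0,"z":8,"rx":0,"ry":0,"rz":-0.5,"grip":4.2},{"x":0.6,"y":0,"z":8,"rx":0,"ry":0,"rz":-0.5,"grip":4.2},{"x":0.6,"y":0,"z":11.7,"rx":0,"ry":0,"rz":-0.5,"grip":4.2},{"x":0.6,"y":0,"z":11.7,"rx":0,"ry":0,"rz":-0.5,"grip":4.2},{"x":0.6,"y":0,"z":11.7,"rx":0,"ry":0,"rz":-0.5,"grip":2.5},{"x":0.6,"y":0,"z":11.7,"rx":0,"ry":0,"rz":-0.5,"grip":0.8},{"x":0.6,"y":0,"z":11.7,"rx":0,"ry":0,"rz":-0.5,"grip":0.8},{"x":0.6,"y":0,"z":11.7,"rx":0,"ry":0,"rz":-0.5,"grip":0.8}]' 50; python3 -m jog '[{"x":0,"y":0,"z":0,"rx":0,"ry":0,"rz":0,"grip":0.8},{"x":0,"y":0,"z":0,"rx":0,"ry":0,"rz":0,"grip":0.8},{"x":0,"y":0,"z":-10,"rx":0,"ry":0,"rz":0,"grip":0.8},{"x":0,"y":0,"z":-10,"rx":0,"ry":0,"rz":0,"grip":0.8},{"x":0,"y":0,"z":-10,"rx":0,"ry":0,"rz":0,"grip":0.8},{"x":0,"y":0,"z":-10,"rx":0,"ry":0,"rz":0,"grip":0.8}]'; python3 -c "
from h import *
plan(.408+.0438,.208,.11)
p,d=snapshot('scene');save('s1.png',p)"
```

```text
time: 2.63
tool_pos: [0.5093, -0.0125, 0.0041]
eef_rot: [0.707, 0.708, 0.0, 0.0]
wrist_force: [0.2, -0.1, -0.8]
gripper_width: 0.012
grasp_force: 46.8
time: 3.13
tool_pos: [0.5113, -0.012, 0.1076]
eef_rot: [0.706, 0.708, 0.003, 0.002]
wrist_force: [1.1, 0.3, -2.3]
gripper_width: 0.0119
grasp_force: 47.2
shift cm [22.01 -5.91 -0.28] turn [ 0.4  -0.01  0.11] w 0.0119 t 3.1333
```

View pics/s1.png

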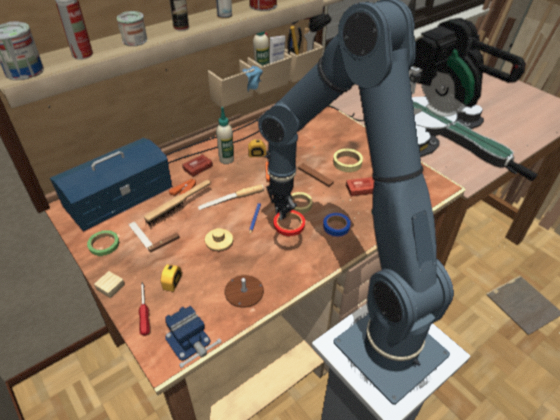

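The scene shows the red ring held level at (289,222) and everything else in place. Now I'll move over the stand.

```bash
python3 -m jog '[{"x":22,"y":-5.9,"z":0,"rx":0,"ry":0,"rz":0,"grip":0.8},{"x":22,"y":-5.9,"z":0,"rx":0,"ry":0,"rz":0,"grip":0.8},{"x":22,"y":-5.9,"z":0,"rx":0,"ry":0,"rz":0,"grip":0.8},{"x":22,"y":-5.9,"z":0,"rx":0,"ry":0,"rz":0,"grip":0.8},{"x":22,"y":-5.9,"z":0,"rx":0,"ry":0,"rz":0,"grip":0.8},{"x":22,"y":-5.9,"z":0,"rx":0,"ry":0,"rz":0,"grip":0.8},{"x":22,"y":-5.9,"z":0,"rx":0,"ry":0,"rz":0,"grip":0.8},{"x":22,"y":-5.9,"z":0,"rx":0,"ry":0,"rz":0,"grip":0.8}]';python3 -m jog '[{"x":0,"y":0,"z":0,"rx":0,"ry":0,"rz":0,"grip":0.8},{"x":0,"y":0,"z":0,"rx":0,"ry":0,"rz":0,"grip":0.8},{"x":0,"y":0,"z":0,"rx":0,"ry":0,"rz":0,"grip":0.8}]'; python3 -c "
from h import *
s=status.read_state();p,d=snapshot('wrist');save('w2.png',p);np.savez('w2.npz',p=p,d=d)
plan(.408+.0438,.208,.015)"
```

```text
time: 3.85
tool_pos: [0.4483, 0.2086, 0.1024]
eef_rot: [0.705, 0.709, -0.001, -0.0]
wrist_force: [-0.4, -1.1, -1.5]
gripper_width: 0.0121
grasp_force: 47.7
time: 4.1
tool_pos: [0.4498, 0.2062, 0.1032]
eef_rot: [0.707, 0.707, -0.0, 0.0]
wrist_force: [-0.4, 0.0, -0.7]
gripper_width: 0.0119
grasp_force: 47.7
shift cm [0.16 0.2  8.83] turn [-0.02  0.04  0.01] w 0.012 t 4.15
```

View pics/w2.png

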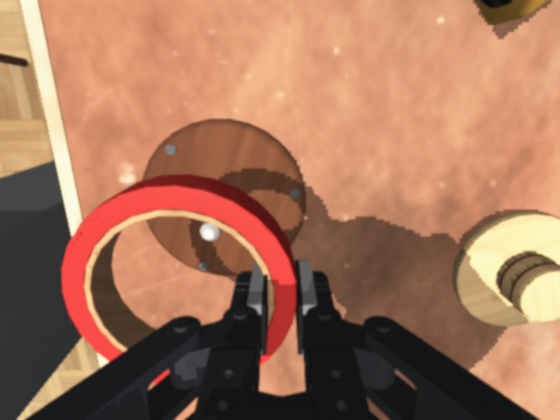

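The red ring is held, and the post top (209,232) is visible through its hole. I'll compare ring centre and post.

```bash
python3 -c "
from h import *
c,T=cam('wrist');print('post',onplane(c,T,[209,232],.062))
p=np.load('w2.npz')['p'];hsv=cv2.cvtColor(p,cv2.COLOR_RGB2HSV)
m=cv2.inRange(hsv,*MASK['red'])
cs=max(cv2.findContours(m,0,1)[0],key=cv2.contourArea)
e=cv2.fitEllipse(onplane(c,T,cv2.convexHull(cs)[:,0],.1192)[:,:2].astype(np.float32));print(e)
m=cv2.inRange(hsv,(8,130,40),(14,255,150));k=np.zeros_like(m);k[110:200,130:310]=1
cs=max(cv2.findContours(m*k,0,1)[0],key=cv2.contourArea)
q=onplane(c,T,cs[:,0],.01);print('disc x-far',q.min(0),q.max(0))
"
```

```text
post [[0.4086559  0.21152686 0.062     ]]
((0.4075688421726227, 0.2074948400259018), (0.09694727510213852, 0.1042623445391655), 160.32325744628906)
disc x-far [0.35356428 0.21446338 0.01      ] [0.4668905  0.26991782 0.01      ]
```

```bash
python3 -m jog '[{"x":0.3,"y":0.2,"z":0,"rx":0,"ry":0,"rz":0,"grip":0.8},{"x":0.3,"y":0.2,"z":4,"rx":0,"ry":0,"rz":0,"grip":0.8},{"x":0.3,"y":0.2,"z":7,"rx":0,"ry":0,"rz":0,"grip":0.8},{"x":0.3,"y":0.2,"z":8.8,"rx":0,"ry":0,"rz":0,"grip":0.8},{"x":0.3,"y":0.2,"z":8.8,"rx":0,"ry":0,"rz":0,"grip":0.8},{"x":0.3,"y":0.2,"z":8.8,"rx":0,"ry":0,"rz":0,"grip":0.8},{"x":0.3,"y":0.2,"z":8.8,"rx":0,"ry":0,"rz":0,"grip":0.8}]';python3 -m jog '[{"x":0,"y":0,"z":0,"rx":0,"ry":0,"rz":0,"grip":2.5},{"x":0,"y":0,"z":0,"rx":0,"ry":0,"rz":0,"grip":2.5},{"x":0,"y":0,"z":0,"rx":0,"ry":0,"rz":0,"grip":2.5},{"x":0,"y":0,"z":-4,"rx":0,"ry":0,"rz":0,"grip":2.5},{"x":0,"y":0,"z":-10,"rx":0,"ry":0,"rz":0,"grip":2.5},{"x":0,"y":0,"z":-10,"rx":0,"ry":0,"rz":0,"grip":4},{"x":0,"y":0,"z":-10,"rx":0,"ry":0,"rz":0,"grip":4},{"x":0,"y":0,"z":-10,"rx":0,"ry":0,"rz":0,"grip":4}]'; python3 -m jog '[{"x":0,"y":0,"z":0,"rx":0,"ry":0,"rz":0,"grip":4},{"x":0,"y":0,"z":0,"rx":0,"ry":0,"rz":0,"grip":4}]';python3 -c "
from h import *
e=wring('red',.03)
plan(.603+.0395,-.173,.115)
p,d=np.load('last.npz').values();save('w3.png',p)"
```

```text
time: 4.73
tool_pos: [0.4519, 0.211, 0.0161]
eef_rot: [0.706, 0.708, 0.0, 0.0]
wrist_force: [0.1, -0.1, -1.3]
gripper_width: 0.0126
grasp_force: 53.3
time: 5.4
tool_pos: [0.4523, 0.211, 0.1171]
eef_rot: [0.706, 0.708, 0.002, 0.001]
wrist_force: [0.0, -0.5, -0.1]
gripper_width: 0.04
grasp_force: 0.0
time: 5.57
tool_pos: [0.4509, 0.2104, 0.1147]
eef_rot: [0.706, 0.708, -0.001, -0.0]
wrist_force: [0.4, 0.1, 0.2]
gripper_width: 0.0406
grasp_force: 0.0
red ell [0.4101 0.2132 0.0991 0.1003] circ [0.4108 0.2131 0.1019] bbox (150, 137, 144, 137)
shift cm [-38.4   19.07  -0.04] turn [-0.1   0.05  0.14] w 0.0398 t 5.6167
```

View pics/w3.png

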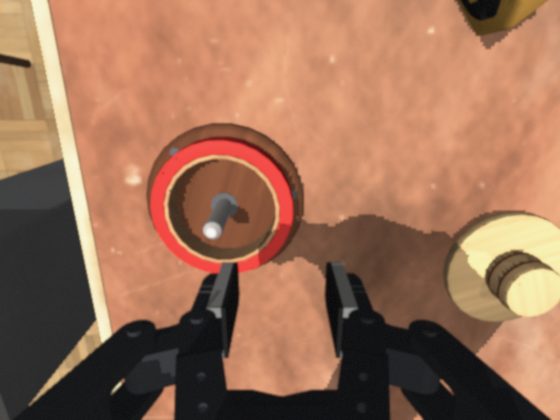

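Red lies flat round the post: ring centre about (222,205), post base (225,200), top (212,230). Now to the cream roll.

```bash
python3 -c "
from h import *
c,T=cam('wrist');print('post',onplane(c,T,[212,230],.062),onplane(c,T,[225,199],.01))"
python3 -m jog '[{"x":-38.4,"y":19,"z":0,"rx":0,"ry":0,"rz":0,"grip":4},{"x":-38.4,"y":19,"z":0,"rx":0,"ry":0,"rz":0,"grip":4},{"x":-38.4,"y":19,"z":0,"rx":0,"ry":0,"rz":0,"grip":4},{"x":-38.4,"y":19,"z":0,"rx":0,"ry":0,"rz":0,"grip":4},{"x":-38.4,"y":19,"z":0,"rx":0,"ry":0,"rz":0,"grip":4},{"x":-38.4,"y":19,"z":0,"rx":0,"ry":0,"rz":0,"grip":4},{"x":-38.4,"y":19,"z":0,"rx":0,"ry":0,"rz":0,"grip":4},{"x":-38.4,"y":19,"z":0,"rx":0,"ry":0,"rz":0,"grip":4}]'
python3 -m jog '[{"x":0,"y":0,"z":0,"rx":0,"ry":0,"rz":0,"grip":4},{"x":0,"y":0,"z":0,"rx":0,"ry":0,"rz":0,"grip":4},{"x":0,"y":0,"z":0,"rx":0,"ry":0,"rz":0,"grip":4},{"x":0,"y":0,"z":0,"rx":0,"ry":0,"rz":0,"grip":4},{"x":0,"y":0,"z":0,"rx":0,"ry":0,"rz":0,"grip":4}]'
python3 -c "
from h import *
s=status.read_state();print(s['tool_pos'])
e=wring('cream',.024,(100,60,330,285))
plan(e[0]+.0395,e[1],.005)"
```

```text
post [[0.40895398 0.2119032  0.062     ]] [[0.40891839 0.21474894 0.01      ]]
time: 6.28
tool_pos: [0.6, -0.0896, 0.1143]
eef_rot: [0.706, 0.708, -0.001, -0.001]
wrist_force: [0.7, -0.1, -0.8]
gripper_width: 0.0399
grasp_force: 0.0
time: 6.7
tool_pos: [0.5996, -0.0857, 0.1153]
eef_rot: [0.705, 0.709, -0.0, -0.0]
wrist_force: [-0.3, -0.3, -0.2]
gripper_width: 0.0401
grasp_force: 0.0
[ 0.59957072 -0.08574375  0.11529973]
cream ell [ 0.6003 -0.1439  0.0512  0.0687] circ [ 0.6001 -0.1408  0.0679] bbox (238, 251, 88, 34)
shift cm [-5.82  3.98 11.04] turn [-0.02 -0.02  0.27] w 0.0402 t 6.75
```

```bash
python3 -m jog '[{"x":-8.7,"y":4.2,"z":0,"rx":0,"ry":0,"rz":0.2,"grip":4},{"x":-8.7,"y":4.2,"z":0,"rx":0,"ry":0,"rz":0.2,"grip":4},{"x":-8.7,"y":4.2,"z":0,"rx":0,"ry":0,"rz":0.2,"grip":4},{"x":-8.7,"y":4.2,"z":0,"rx":0,"ry":0,"rz":0.2,"grip":4},{"x":-8.7,"y":4.2,"z":0,"rx":0,"ry":0,"rz":0.2,"grip":4},{"x":-8.7,"y":4.2,"z":0,"rx":0,"ry":0,"rz":0.2,"grip":4},{"x":-8.7,"y":4.2,"z":0,"rx":0,"ry":0,"rz":0.2,"grip":4}]'
python3 -c "
from h import *
s=status.read_state();print(s['tool_pos'])
e=wring('cream',.024,(130,100,320,285))
plan(e[0]+.0395,e[1],.005)"
```

```text
time: 7.33
tool_pos: [0.6421, -0.1726, 0.1157]
eef_rot: [0.707, 0.708, 0.0, -0.0]
wrist_force: [-0.1, 0.6, -0.8]
gripper_width: 0.0401
grasp_force: 0.0
[ 0.64209033 -0.17255607  0.11567418]
cream ell [ 0.6043 -0.1719  0.0889  0.0927] circ [ 0.6047 -0.1717  0.0931] bbox (165, 145, 126, 122)
shift cm [ 0.08  0.17 11.07] turn [-0.   -0.03  0.06] w 0.0401 t 7.3833
```

```bash
python3 -m jog '[{"x":0.1,"y":0.1,"z":8,"rx":0,"ry":0,"rz":0,"grip":4},{"x":0.1,"y":0.1,"z":8,"rx":0,"ry":0,"rz":0,"grip":4},{"x":0.1,"y":0.1,"z":11.1,"rx":0,"ry":0,"rz":0,"grip":4},{"x":0.1,"y":0.1,"z":11.1,"rx":0,"ry":0,"rz":0,"grip":4},{"x":0.1,"y":0.1,"z":11.1,"rx":0,"ry":0,"rz":0,"grip":2.5},{"x":0.1,"y":0.1,"z":11.1,"rx":0,"ry":0,"rz":0,"grip":0.4},{"x":0.1,"y":0.1,"z":11.1,"rx":0,"ry":0,"rz":0,"grip":0.4},{"x":0.1,"y":0.1,"z":11.1,"rx":0,"ry":0,"rz":0,"grip":0.4}]' 50; python3 -m jog '[{"x":0,"y":0,"z":0,"rx":0,"ry":0,"rz":0,"grip":0.4},{"x":0,"y":0,"z":0,"rx":0,"ry":0,"rz":0,"grip":0.4},{"x":0,"y":0,"z":0,"rx":0,"ry":0,"rz":0,"grip":0.4},{"x":0,"y":0,"z":-11,"rx":0,"ry":0,"rz":0,"grip":0.4},{"x":0,"y":0,"z":-11,"rx":0,"ry":0,"rz":0,"grip":0.4},{"x":0,"y":0,"z":-11,"rx":0,"ry":0,"rz":0,"grip":0.4},{"x":0,"y":0,"z":-11,"rx":0,"ry":0,"rz":0,"grip":0.4}]'; python3 -c "
from h import *
plan(.409+.0395,.211,.12)"
```

```text
time: 8.05
tool_pos: [0.6436, -0.1733, 0.0054]
eef_rot: [0.707, 0.707, 0.0, 0.0]
wrist_force: [-0.4, -0.1, -0.2]
gripper_width: 0.0086
grasp_force: 48.7
time: 8.63
tool_pos: [0.6466, -0.174, 0.1211]
eef_rot: [0.708, 0.707, 0.003, 0.004]
wrist_force: [1.2, 0.0, -1.4]
gripper_width: 0.0082
grasp_force: 49.2
shift cm [ 38.47 -19.87  -0.15] turn [ 0.55  0.11 -0.09] w 0.0082 t 8.6333
```

```bash
python3 -m jog '[{"x":25,"y":-13,"z":0,"rx":0,"ry":0,"rz":0,"grip":0.4},{"x":25,"y":-13,"z":0,"rx":0,"ry":0,"rz":0,"grip":0.4},{"x":25,"y":-13,"z":0,"rx":0,"ry":0,"rz":0,"grip":0.4},{"x":38.4,"y":-19.8,"z":0,"rx":0,"ry":0,"rz":0,"grip":0.4},{"x":38.4,"y":-19.8,"z":0,"rx":0,"ry":0,"rz":0,"grip":0.4},{"x":38.4,"y":-19.8,"z":0,"rx":0,"ry":0,"rz":0,"grip":0.4},{"x":38.4,"y":-19.8,"z":0,"rx":0,"ry":0,"rz":0,"grip":0.4},{"x":38.4,"y":-19.8,"z":0,"rx":0,"ry":0,"rz":0,"grip":0.4}]'
python3 -m jog '[{"x":0,"y":0,"z":0,"rx":0,"ry":0,"rz":0,"grip":0.4},{"x":0,"y":0,"z":0,"rx":0,"ry":0,"rz":0,"grip":0.4},{"x":0,"y":0,"z":0,"rx":0,"ry":0,"rz":0,"grip":0.4},{"x":0,"y":0,"z":0,"rx":0,"ry":0,"rz":0,"grip":0.4}]'
python3 -c "
from h import *
plan(.409+.04,.211,.12)"
```

```text
time: 9.3
tool_pos: [0.4894, 0.1241, 0.1143]
eef_rot: [0.708, 0.707, -0.0, 0.0]
wrist_force: [1.1, 1.9, -0.6]
gripper_width: 0.0086
grasp_force: 49.3
time: 9.63
tool_pos: [0.4912, 0.1215, 0.1143]
eef_rot: [0.708, 0.706, -0.0, 0.0]
wrist_force: [-0.7, 0.3, -1.3]
gripper_width: 0.008
grasp_force: 49.3
shift cm [ 8.94 -4.25 -0.58] turn [-0.    0.04 -0.18] w 0.008 t 9.6333
```

```bash
python3 -m jog '[{"x":9,"y":-4.2,"z":-0.6,"rx":0,"ry":0,"rz":-0.2,"grip":0.4},{"x":9,"y":-4.2,"z":-0.6,"rx":0,"ry":0,"rz":-0.2,"grip":0.4},{"x":9,"y":-4.2,"z":-0.6,"rx":0,"ry":0,"rz":-0.2,"grip":0.4},{"x":9,"y":-4.2,"z":-0.6,"rx":0,"ry":0,"rz":-0.2,"grip":0.4},{"x":9,"y":-4.2,"z":-0.6,"rx":0,"ry":0,"rz":-0.2,"grip":0.4},{"x":9,"y":-4.2,"z":-0.6,"rx":0,"ry":0,"rz":-0.2,"grip":0.4},{"x":9,"y":-4.2,"z":-0.6,"rx":0,"ry":0,"rz":-0.2,"grip":0.4}]'
python3 -c "
from h import *
s=status.read_state();z=s['tool_pos'][2];print(s['tool_pos'],s['dq'].round(3))
wring('cream',z-.005+.024,(0,0,320,400))
p,d=np.load('last.npz').values();save('w4.png',p)
plan(.409+.04,.211,.035)"
```

```text
time: 10.22
tool_pos: [0.4497, 0.2109, 0.1203]
eef_rot: [0.707, 0.707, -0.0, 0.0]
wrist_force: [-0.2, 0.5, -1.0]
gripper_width: 0.0083
grasp_force: 49.3
[0.44965809 0.21092399 0.12026979] [ 0.001 -0.001 -0.003  0.    -0.002  0.    -0.004]
cream ell [0.4123 0.2148 0.0864 0.098 ] circ [0.4093 0.2165 0.096 ] bbox (91, 183, 202, 177)
shift cm [-0.01 -0.06  8.53] turn [-0.01  0.04 -0.04] w 0.0082 t 10.2667
```

View pics/w4.png

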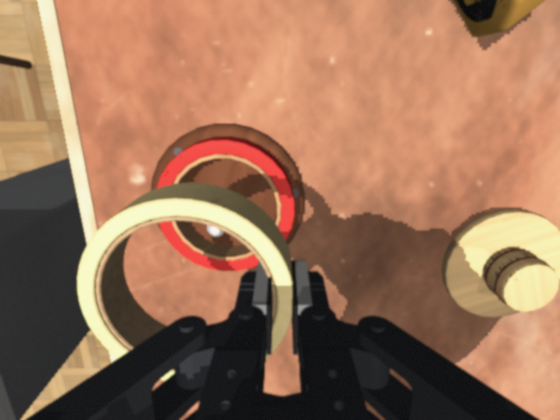

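Cream is held with its centre near (185,285), above the red ring (226,205). The post is visible through its hole. Lower and release.

```bash
python3 -m jog '[{"x":0,"y":0,"z":4,"rx":0,"ry":0,"rz":0,"grip":0.4},{"x":0,"y":0,"z":7,"rx":0,"ry":0,"rz":0,"grip":0.4},{"x":0,"y":0,"z":8.4,"rx":0,"ry":0,"rz":0,"grip":0.4},{"x":0,"y":0,"z":8.4,"rx":0,"ry":0,"rz":0,"grip":0.4},{"x":0,"y":0,"z":8.4,"rx":0,"ry":0,"rz":0,"grip":0.4},{"x":0,"y":0,"z":8.4,"rx":0,"ry":0,"rz":0,"grip":0.4}]';python3 -m jog '[{"x":0,"y":0,"z":0,"rx":0,"ry":0,"rz":0,"grip":2.2},{"x":0,"y":0,"z":0,"rx":0,"ry":0,"rz":0,"grip":2.2},{"x":0,"y":0,"z":0,"rx":0,"ry":0,"rz":0,"grip":2.2},{"x":0,"y":0,"z":-4,"rx":0,"ry":0,"rz":0,"grip":2.2},{"x":0,"y":0,"z":-9,"rx":0,"ry":0,"rz":0,"grip":2.2},{"x":0,"y":0,"z":-9,"rx":0,"ry":0,"rz":0,"grip":4.5},{"x":0,"y":0,"z":-9,"rx":0,"ry":0,"rz":0,"grip":4.5},{"x":0,"y":0,"z":-9,"rx":0,"ry":0,"rz":0,"grip":4.5}]'; python3 -m jog '[{"x":0,"y":0,"z":0,"rx":0,"ry":0,"rz":0,"grip":4.5},{"x":0,"y":0,"z":0,"rx":0,"ry":0,"rz":0,"grip":4.5}]';python3 -c "
from h import *
e=wring('cream',.054,(100,60,330,290))
plan(.441+.0395,-.202,.125)
p,d=np.load('last.npz').values();save('w5.png',p)"
```

```text
time: 10.77
tool_pos: [0.4492, 0.2121, 0.0364]
eef_rot: [0.707, 0.707, -0.0, 0.0]
wrist_force: [-0.2, 0.1, -0.2]
gripper_width: 0.0082
grasp_force: 52.6
time: 11.43
tool_pos: [0.4492, 0.2128, 0.1271]
eef_rot: [0.706, 0.708, 0.001, 0.0]
wrist_force: [-0.4, 0.2, -0.8]
gripper_width: 0.0448
grasp_force: 0.0
time: 11.6
tool_pos: [0.4481, 0.2125, 0.1255]
eef_rot: [0.706, 0.708, -0.001, -0.0]
wrist_force: [-0.8, 0.7, -0.8]
gripper_width: 0.0448
grasp_force: 0.0
cream ell [0.4103 0.2128 0.0883 0.0928] circ [0.4102 0.2133 0.093 ] bbox (155, 151, 136, 130)
shift cm [-41.46   3.13   0.08] turn [-0.11  0.06  0.14] w 0.0449 t 11.65
```

View pics/w5.png

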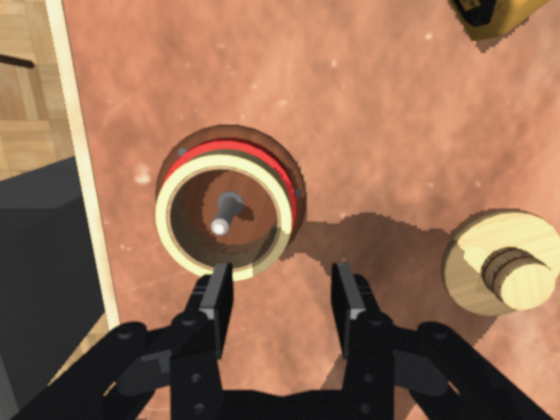

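Cream sits centred at (224,217), matching red and the post. Next is blue.

```bash
python3 -m jog '[{"x":-41.4,"y":3.1,"z":0,"rx":0,"ry":0,"rz":0,"grip":4.5},{"x":-41.4,"y":3.1,"z":0,"rx":0,"ry":0,"rz":0,"grip":4.5},{"x":-41.4,"y":3.1,"z":0,"rx":0,"ry":0,"rz":0,"grip":4.5},{"x":-41.4,"y":3.1,"z":0,"rx":0,"ry":0,"rz":0,"grip":4.5},{"x":-41.4,"y":3.1,"z":0,"rx":0,"ry":0,"rz":0,"grip":4.5},{"x":-41.4,"y":3.1,"z":0,"rx":0,"ry":0,"rz":0,"grip":4.5},{"x":-41.4,"y":3.1,"z":0,"rx":0,"ry":0,"rz":0,"grip":4.5},{"x":-41.4,"y":3.1,"z":0,"rx":0,"ry":0,"rz":0,"grip":4.5}]'
python3 -m jog '[{"x":0,"y":0,"z":0,"rx":0,"ry":0,"rz":0,"grip":4.5},{"x":0,"y":0,"z":0,"rx":0,"ry":0,"rz":0,"grip":4.5},{"x":0,"y":0,"z":0,"rx":0,"ry":0,"rz":0,"grip":4.5},{"x":0,"y":0,"z":0,"rx":0,"ry":0,"rz":0,"grip":4.5}]'
python3 -c "
from h import *
plan(.441+.0395,-.202,.12)"
```

```text
time: 12.32
tool_pos: [0.4738, -0.1213, 0.1257]
eef_rot: [0.706, 0.708, -0.0, -0.001]
wrist_force: [0.4, 0.1, -0.2]
gripper_width: 0.045
grasp_force: 0.0
time: 12.65
tool_pos: [0.4743, -0.1179, 0.1261]
eef_rot: [0.706, 0.709, 0.0, -0.001]
wrist_force: [0.2, 0.4, -0.1]
gripper_width: 0.0454
grasp_force: 0.0
shift cm [-8.41  0.58  0.6 ] turn [-0.05 -0.05  0.26] w 0.0454 t 12.65
```

```bash
python3 -m jog '[{"x":-8.4,"y":0.6,"z":0.6,"rx":0,"ry":0,"rz":0.2,"grip":4.5},{"x":-8.4,"y":0.6,"z":0.6,"rx":0,"ry":0,"rz":0.2,"grip":4.5},{"x":-8.4,"y":0.6,"z":0.6,"rx":0,"ry":0,"rz":0.2,"grip":4.5},{"x":-8.4,"y":0.6,"z":0.6,"rx":0,"ry":0,"rz":0.2,"grip":4.5},{"x":-8.4,"y":0.6,"z":0.6,"rx":0,"ry":0,"rz":0.2,"grip":4.5},{"x":-8.4,"y":0.6,"z":0.6,"rx":0,"ry":0,"rz":0.2,"grip":4.5},{"x":-8.4,"y":0.6,"z":0.6,"rx":0,"ry":0,"rz":0.2,"grip":4.5}]'
python3 -c "
from h import *
e=wring('blue',.025,(120,90,320,285))
plan(e[0]+.0395,e[1],.005)"
```

```text
time: 13.23
tool_pos: [0.481, -0.2014, 0.1207]
eef_rot: [0.706, 0.708, 0.0, -0.0]
wrist_force: [-0.1, -0.3, 1.6]
gripper_width: 0.0447
grasp_force: 0.0
blue ell [ 0.4408 -0.2015  0.0907  0.0945] circ [ 0.4404 -0.201   0.0948] bbox (162, 144, 127, 122)
shift cm [ 0.02 -0.07 11.57] turn [ 0.01 -0.02  0.08] w 0.0447 t 13.2833
```

```bash
python3 -m jog '[{"x":0,"y":0,"z":8,"rx":0,"ry":0,"rz":0,"grip":4.2},{"x":0,"y":0,"z":8,"rx":0,"ry":0,"rz":0,"grip":4.2},{"x":0,"y":0,"z":11.6,"rx":0,"ry":0,"rz":0,"grip":4.2},{"x":0,"y":0,"z":11.6,"rx":0,"ry":0,"rz":0,"grip":4.2},{"x":0,"y":0,"z":11.6,"rx":0,"ry":0,"rz":0,"grip":2.5},{"x":0,"y":0,"z":11.6,"rx":0,"ry":0,"rz":0,"grip":1},{"x":0,"y":0,"z":11.6,"rx":0,"ry":0,"rz":0,"grip":1},{"x":0,"y":0,"z":11.6,"rx":0,"ry":0,"rz":0,"grip":1}]' 50; python3 -m jog '[{"x":0,"y":0,"z":0,"rx":0,"ry":0,"rz":0,"grip":1},{"x":0,"y":0,"z":0,"rx":0,"ry":0,"rz":0,"grip":1},{"x":0,"y":0,"z":0,"rx":0,"ry":0,"rz":0,"grip":1},{"x":0,"y":0,"z":-13.5,"rx":0,"ry":0,"rz":0,"grip":1},{"x":0,"y":0,"z":-13.5,"rx":0,"ry":0,"rz":0,"grip":1},{"x":0,"y":0,"z":-13.5,"rx":0,"ry":0,"rz":0,"grip":1},{"x":0,"y":0,"z":-13.5,"rx":0,"ry":0,"rz":0,"grip":1}]'; python3 -c "
from h import *
plan(.409+.0395,.212,.14)"
```

```text
time: 13.95
tool_pos: [0.4812, -0.2035, 0.0058]
eef_rot: [0.708, 0.707, 0.0, 0.001]
wrist_force: [-0.1, -0.4, -1.4]
gripper_width: 0.0133
grasp_force: 49.7
time: 14.53
tool_pos: [0.483, -0.204, 0.1453]
eef_rot: [0.708, 0.707, 0.002, 0.003]
wrist_force: [1.0, -0.5, -0.8]
gripper_width: 0.0136
grasp_force: 49.7
shift cm [41.59 -3.51  0.4 ] turn [ 0.41  0.14 -0.08] w 0.0136 t 14.5333
```

```bash
python3 -m jog '[{"x":41.6,"y":-3.5,"z":0,"rx":0,"ry":0,"rz":0,"grip":1},{"x":41.6,"y":-3.5,"z":0,"rx":0,"ry":0,"rz":0,"grip":1},{"x":41.6,"y":-3.5,"z":0,"rx":0,"ry":0,"rz":0,"grip":1},{"x":41.6,"y":-3.5,"z":0,"rx":0,"ry":0,"rz":0,"grip":1},{"x":41.6,"y":-3.5,"z":0,"rx":0,"ry":0,"rz":0,"grip":1},{"x":41.6,"y":-3.5,"z":0,"rx":0,"ry":0,"rz":0,"grip":1},{"x":41.6,"y":-3.5,"z":0,"rx":0,"ry":0,"rz":0,"grip":1},{"x":41.6,"y":-3.5,"z":0,"rx":0,"ry":0,"rz":0,"grip":1}]'
python3 -m jog '[{"x":0,"y":0,"z":0,"rx":0,"ry":0,"rz":0,"grip":1},{"x":0,"y":0,"z":0,"rx":0,"ry":0,"rz":0,"grip":1},{"x":0,"y":0,"z":0,"rx":0,"ry":0,"rz":0,"grip":1},{"x":0,"y":0,"z":0,"rx":0,"ry":0,"rz":0,"grip":1}]'
python3 -c "
from h import *
plan(.409+.0398,.212,.14)"
```

```text
time: 15.2
tool_pos: [0.4525, 0.1305, 0.1397]
eef_rot: [0.708, 0.707, 0.0, 0.0]
wrist_force: [0.8, 0.4, -1.1]
gripper_width: 0.0133
grasp_force: 49.7
time: 15.53
tool_pos: [0.453, 0.1272, 0.1394]
eef_rot: [0.708, 0.706, -0.0, 0.0]
wrist_force: [0.1, -1.1, -1.6]
gripper_width: 0.0136
grasp_force: 49.7
shift cm [ 8.48 -0.45 -0.07] turn [-0.03  0.05 -0.18] w 0.0136 t 15.5333
```

```bash
python3 -m jog '[{"x":8.5,"y":-0.4,"z":-0.1,"rx":0,"ry":0,"rz":-0.2,"grip":1},{"x":8.5,"y":-0.4,"z":-0.1,"rx":0,"ry":0,"rz":-0.2,"grip":1},{"x":8.5,"y":-0.4,"z":-0.1,"rx":0,"ry":0,"rz":-0.2,"grip":1},{"x":8.5,"y":-0.4,"z":-0.1,"rx":0,"ry":0,"rz":-0.2,"grip":1},{"x":8.5,"y":-0.4,"z":-0.1,"rx":0,"ry":0,"rz":-0.2,"grip":1},{"x":8.5,"y":-0.4,"z":-0.1,"rx":0,"ry":0,"rz":-0.2,"grip":1},{"x":8.5,"y":-0.4,"z":-0.1,"rx":0,"ry":0,"rz":-0.2,"grip":1}]'
python3 -c "
from h import *
s=status.read_state();z=s['tool_pos'][2]
wring('blue',z-.0058+.025,(0,0,320,400))
plan(.409+.0398,.212,.0598)"
```

```text
time: 16.12
tool_pos: [0.4495, 0.2118, 0.1404]
eef_rot: [0.707, 0.707, -0.0, 0.0]
wrist_force: [-1.0, -0.1, -1.2]
gripper_width: 0.0137
grasp_force: 49.7
blue ell [0.412  0.2149 0.0908 0.0998] circ [0.4116 0.2173 0.0977] bbox (73, 178, 227, 191)
shift cm [-0.   -0.07  8.07] turn [-0.01  0.04 -0.02] w 0.0135 t 16.1667
```

```bash
python3 -m jog '[{"x":0,"y":-0.1,"z":4,"rx":0,"ry":0,"rz":0,"grip":1},{"x":0,"y":-0.1,"z":6.5,"rx":0,"ry":0,"rz":0,"grip":1},{"x":0,"y":-0.1,"z":8,"rx":0,"ry":0,"rz":0,"grip":1},{"x":0,"y":-0.1,"z":8,"rx":0,"ry":0,"rz":0,"grip":1},{"x":0,"y":-0.1,"z":8,"rx":0,"ry":0,"rz":0,"grip":1},{"x":0,"y":-0.1,"z":8,"rx":0,"ry":0,"rz":0,"grip":1}]';python3 -m jog '[{"x":0,"y":0,"z":0,"rx":0,"ry":0,"rz":0,"grip":2.4},{"x":0,"y":0,"z":0,"rx":0,"ry":0,"rz":0,"grip":2.4},{"x":0,"y":0,"z":0,"rx":0,"ry":0,"rz":0,"grip":2.4},{"x":0,"y":0,"z":-4,"rx":0,"ry":0,"rz":0,"grip":2.4},{"x":0,"y":0,"z":-9,"rx":0,"ry":0,"rz":0,"grip":2.4},{"x":0,"y":0,"z":-9,"rx":0,"ry":0,"rz":0,"grip":7},{"x":0,"y":0,"z":-9,"rx":0,"ry":0,"rz":0,"grip":7},{"x":0,"y":0,"z":-9,"rx":0,"ry":0,"rz":0,"grip":7}]'; python3 -m jog '[{"x":0,"y":0,"z":0,"rx":0,"ry":0,"rz":0,"grip":7},{"x":0,"y":0,"z":0,"rx":0,"ry":0,"rz":0,"grip":7}]';python3 -c "
from h import *
e=wring('blue',.079,(80,60,330,300))
plan(.625,.160,.155)
p,d=np.load('last.npz').values();save('w6.png',p)"
```

```text
time: 16.67
tool_pos: [0.4484, 0.2132, 0.0606]
eef_rot: [0.707, 0.708, -0.0, 0.0]
wrist_force: [0.3, -0.1, -0.8]
gripper_width: 0.0138
grasp_force: 54.2
time: 17.33
tool_pos: [0.4486, 0.2137, 0.1512]
eef_rot: [0.706, 0.708, 0.001, 0.0]
wrist_force: [0.5, -0.1, 0.1]
gripper_width: 0.0599
grasp_force: 0.0
time: 17.5
tool_pos: [0.4476, 0.2134, 0.1495]
eef_rot: [0.706, 0.708, -0.001, -0.0]
wrist_force: [0.1, -0.1, -0.5]
gripper_width: 0.07
grasp_force: 0.0
blue ell [0.4111 0.2157 0.0906 0.0947] circ [0.4114 0.216  0.0954] bbox (155, 146, 141, 135)
shift cm [-5.39 17.73 -0.58] turn [-0.1   0.05  0.15] w 0.0701 t 17.55
```

View pics/w6.png

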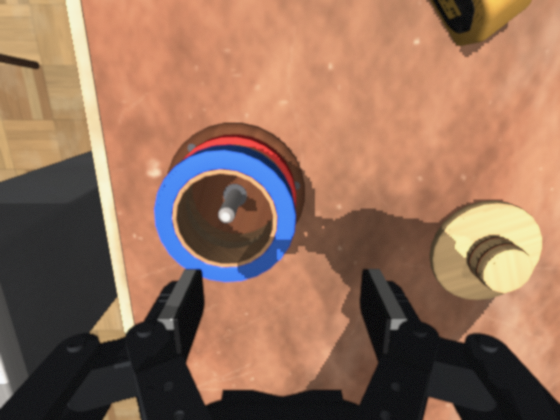

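Blue rests centred at (226,215), with the post in the middle. Now the cap, at (488,250) in this view.

```bash
python3 -m jog '[{"x":-5.4,"y":17.7,"z":-0.5,"rx":0,"ry":0,"rz":0,"grip":7},{"x":-5.4,"y":17.7,"z":-0.5,"rx":0,"ry":0,"rz":0,"grip":7},{"x":-5.4,"y":17.7,"z":-0.5,"rx":0,"ry":0,"rz":0,"grip":7},{"x":-5.4,"y":17.7,"z":-0.5,"rx":0,"ry":0,"rz":0,"grip":7},{"x":-5.4,"y":17.7,"z":-0.5,"rx":0,"ry":0,"rz":0,"grip":7},{"x":-5.4,"y":17.7,"z":-0.5,"rx":0,"ry":0,"rz":0,"grip":7},{"x":-5.4,"y":17.7,"z":-0.5,"rx":0,"ry":0,"rz":0,"grip":7},{"x":-5.4,"y":17.7,"z":-0.5,"rx":0,"ry":0,"rz":0,"grip":7}]'
python3 -m jog '[{"x":0,"y":0,"z":0,"rx":0,"ry":0,"rz":0,"grip":7},{"x":0,"y":0,"z":0,"rx":0,"ry":0,"rz":0,"grip":7},{"x":0,"y":0,"z":0,"rx":0,"ry":0,"rz":0,"grip":7}]'
python3 -c "
from h import *
e=wring('cap',.022,(180,60,380,300))
p,d=np.load('last.npz').values();save('w7.png',p)
c,T=cam('wrist');P=cloud(c,T,d)[:300];k=(P[...,2]>.045)&(P[...,2]<.06)&(abs(P[...,0]-.625)<.05)&(abs(P[...,1]-.16)<.05);print(k.sum(),P[k].min(0),P[k].max(0),np.median(P[k],0))
plan(e[0],e[1],.028)"
```

```text
time: 18.22
tool_pos: [0.624, 0.1608, 0.1544]
eef_rot: [0.706, 0.708, -0.001, -0.001]
wrist_force: [-0.3, 0.4, 0.3]
gripper_width: 0.0703
grasp_force: 0.0
time: 18.47
tool_pos: [0.6246, 0.1608, 0.1558]
eef_rot: [0.706, 0.708, -0.0, 0.0]
wrist_force: [0.6, -1.0, -0.5]
gripper_width: 0.0701
grasp_force: 0.0
cap ell [0.6252 0.1616 0.0911 0.0925] circ [0.6254 0.1611 0.093 ] bbox (227, 137, 111, 106)
2046 [0.60578899 0.14169399 0.04500337] [0.64527996 0.18051042 0.05336947] [0.62548034 0.16250207 0.05117056]
shift cm [ 0.09  0.04 12.78] turn [ 0.01 -0.    0.19] w 0.0701 t 18.5167
```

View pics/w7.png

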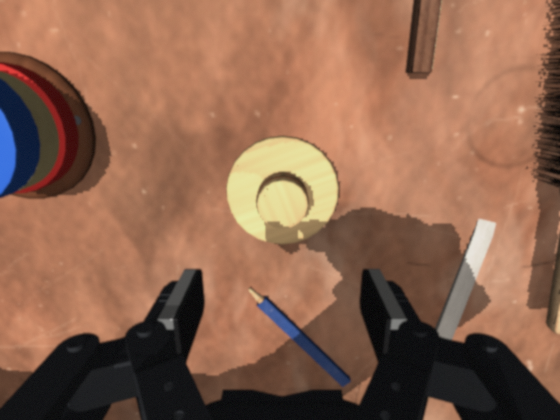

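The cap is at (283,190), the pencil clear at (300,335). Grasp the knob.

```bash
python3 -m jog '[{"x":0.1,"y":0.1,"z":8,"rx":0,"ry":0,"rz":0.2,"grip":7},{"x":0.1,"y":0.1,"z":8,"rx":0,"ry":0,"rz":0.2,"grip":7},{"x":0.1,"y":0.1,"z":12.9,"rx":0,"ry":0,"rz":0.2,"grip":7},{"x":0.1,"y":0.1,"z":12.9,"rx":0,"ry":0,"rz":0.2,"grip":7},{"x":0.1,"y":0.1,"z":12.9,"rx":0,"ry":0,"rz":0.2,"grip":5},{"x":0.1,"y":0.1,"z":12.9,"rx":0,"ry":0,"rz":0.2,"grip":3.6},{"x":0.1,"y":0.1,"z":12.9,"rx":0,"ry":0,"rz":0.2,"grip":3.6},{"x":0.1,"y":0.1,"z":12.9,"rx":0,"ry":0,"rz":0.2,"grip":3.6}]' 50; python3 -m jog '[{"x":0,"y":0,"z":0,"rx":0,"ry":0,"rz":0,"grip":3.6},{"x":0,"y":0,"z":0,"rx":0,"ry":0,"rz":0,"grip":3.6},{"x":0,"y":0,"z":0,"rx":0,"ry":0,"rz":0,"grip":3.6},{"x":0,"y":0,"z":-13,"rx":0,"ry":0,"rz":0,"grip":3.6},{"x":0,"y":0,"z":-13,"rx":0,"ry":0,"rz":0,"grip":3.6},{"x":0,"y":0,"z":-13,"rx":0,"ry":0,"rz":0,"grip":3.6},{"x":0,"y":0,"z":-13,"rx":0,"ry":0,"rz":0,"grip":3.6}]'; python3 -c "
from h import *
plan(.410,.214,.155)"
```

```text
time: 19.18
tool_pos: [0.6278, 0.1618, 0.0292]
eef_rot: [0.708, 0.707, 0.002, 0.001]
wrist_force: [0.6, -0.5, -0.9]
gripper_width: 0.0381
grasp_force: 50.2
time: 19.77
tool_pos: [0.6299, 0.1628, 0.1656]
eef_rot: [0.708, 0.707, 0.006, 0.003]
wrist_force: [1.3, 1.1, -0.7]
gripper_width: 0.0381
grasp_force: 51.4
shift cm [  5.08 -22.01   0.82] turn [ 0.68 -0.23 -0.09] w 0.0381 t 19.7667
```

```bash
python3 -m jog '[{"x":5.1,"y":-22,"z":0,"rx":0,"ry":0,"rz":0,"grip":3.6},{"x":5.1,"y":-22,"z":0,"rx":0,"ry":0,"rz":0,"grip":3.6},{"x":5.1,"y":-22,"z":0,"rx":0,"ry":0,"rz":0,"grip":3.6},{"x":5.1,"y":-22,"z":0,"rx":0,"ry":0,"rz":0,"grip":3.6},{"x":5.1,"y":-22,"z":0,"rx":0,"ry":0,"rz":0,"grip":3.6},{"x":5.1,"y":-22,"z":0,"rx":0,"ry":0,"rz":0,"grip":3.6},{"x":5.1,"y":-22,"z":0,"rx":0,"ry":0,"rz":0,"grip":3.6},{"x":5.1,"y":-22,"z":0,"rx":0,"ry":0,"rz":0,"grip":3.6}]'
python3 -m jog '[{"x":0,"y":0,"z":0,"rx":0,"ry":0,"rz":0,"grip":3.6},{"x":0,"y":0,"z":0,"rx":0,"ry":0,"rz":0,"grip":3.6},{"x":0,"y":0,"z":0,"rx":0,"ry":0,"rz":0,"grip":3.6},{"x":0,"y":0,"z":0,"rx":0,"ry":0,"rz":0,"grip":3.6}]'
python3 -c "
from h import *
s=status.read_state()
plan(.410,.214,.095)
p,d=snapshot('wrist');save('w8.png',p)"
```

```text
time: 20.43
tool_pos: [0.4061, 0.213, 0.1577]
eef_rot: [0.707, 0.707, 0.001, 0.001]
wrist_force: [0.7, -0.6, -1.7]
gripper_width: 0.038
grasp_force: 51.4
time: 20.77
tool_pos: [0.407, 0.2122, 0.1564]
eef_rot: [0.708, 0.706, 0.0, -0.0]
wrist_force: [0.3, -0.1, -1.3]
gripper_width: 0.038
grasp_force: 51.4
shift cm [0.18 0.3  6.14] turn [-0.   -0.01 -0.14] w 0.038 t 20.7667
```

View pics/w8.png

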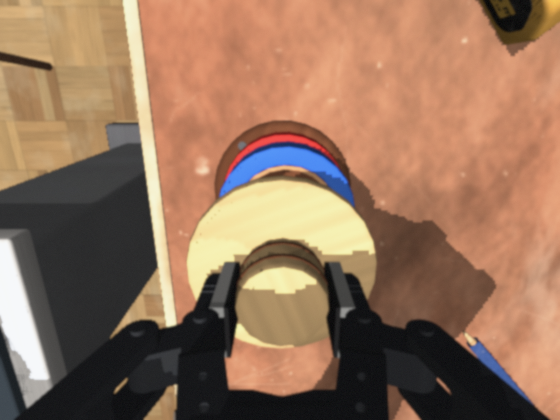

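The cap is held level at (282,265) above the pile (285,190). Lower it in and release.

```bash
python3 -m jog '[{"x":0.2,"y":0.3,"z":0,"rx":0,"ry":0,"rz":0,"grip":3.6},{"x":0.2,"y":0.3,"z":3,"rx":0,"ry":0,"rz":0,"grip":3.6},{"x":0.2,"y":0.3,"z":5,"rx":0,"ry":0,"rz":0,"grip":3.6},{"x":0.2,"y":0.3,"z":6,"rx":0,"ry":0,"rz":0,"grip":3.6},{"x":0.2,"y":0.3,"z":6.1,"rx":0,"ry":0,"rz":0,"grip":3.6},{"x":0.2,"y":0.3,"z":6.1,"rx":0,"ry":0,"rz":0,"grip":3.6},{"x":0.2,"y":0.3,"z":6.1,"rx":0,"ry":0,"rz":0,"grip":3.6}]';python3 -m jog '[{"x":0,"y":0,"z":0,"rx":0,"ry":0,"rz":0,"grip":6},{"x":0,"y":0,"z":0,"rx":0,"ry":0,"rz":0,"grip":6},{"x":0,"y":0,"z":0,"rx":0,"ry":0,"rz":0,"grip":6},{"x":0,"y":0,"z":-4,"rx":0,"ry":0,"rz":0,"grip":7},{"x":0,"y":0,"z":-10,"rx":0,"ry":0,"rz":0,"grip":7},{"x":0,"y":0,"z":-10,"rx":0,"ry":0,"rz":0,"grip":7},{"x":0,"y":0,"z":-10,"rx":0,"ry":0,"rz":0,"grip":7}]'; python3 -m jog '[{"x":-10,"y":10,"z":0,"rx":0,"ry":0,"rz":0,"grip":7},{"x":-10,"y":10,"z":0,"rx":0,"ry":0,"rz":0,"grip":7},{"x":-10,"y":10,"z":0,"rx":0,"ry":0,"rz":0,"grip":7},{"x":-10,"y":10,"z":0,"rx":0,"ry":0,"rz":0,"grip":7},{"x":-10,"y":10,"z":0,"rx":0,"ry":0,"rz":0,"grip":7},{"x":-10,"y":10,"z":0,"rx":0,"ry":0,"rz":0,"grip":7},{"x":-10,"y":10,"z":0,"rx":0,"ry":0,"rz":0,"grip":7}]';python3 -c "
from h import *
p,d=snapshot('scene');save('s2.png',cv2.resize(p[200:330,160:340],None,fx=4,fy=4,interpolation=2))
p,d=snapshot('top');c,T=cam('top');P=cloud(c,T,d)[225:290,180:250].reshape(-1,3)
for a,b in((.08,.1),(.107,.13)):
  k=(P[:,2]>a)&(P[:,2]<b)&(abs(P[:,0]-.41)<.07)&(abs(P[:,1]-.21)<.07);print(k.sum(),P[k].min(0),P[k].max(0),np.median(P[k],0))"
```

```text
time: 21.4
tool_pos: [0.4096, 0.2146, 0.0953]
eef_rot: [0.708, 0.707, -0.0, -0.0]
wrist_force: [-0.3, -1.7, -1.3]
gripper_width: 0.0382
grasp_force: 54.5
time: 21.98
tool_pos: [0.4113, 0.2158, 0.1998]
eef_rot: [0.708, 0.707, 0.004, 0.001]
wrist_force: [0.9, 0.1, -0.6]
gripper_width: 0.0699
grasp_force: 0.0
time: 22.57
tool_pos: [0.5084, 0.1151, 0.1951]
eef_rot: [0.707, 0.707, -0.0, -0.001]
wrist_force: [-0.7, 0.3, -0.6]
gripper_width: 0.07
grasp_force: 0.0
161 [0.36621638 0.21920272 0.08305643] [0.44093678 0.2611359  0.09582102] [0.39740964 0.24398841 0.0889514 ]
15 [0.394176   0.22273964 0.1149276 ] [0.41550019 0.231676   0.12250743] [0.40343964 0.22882478 0.11767094]
```

View pics/s2.png

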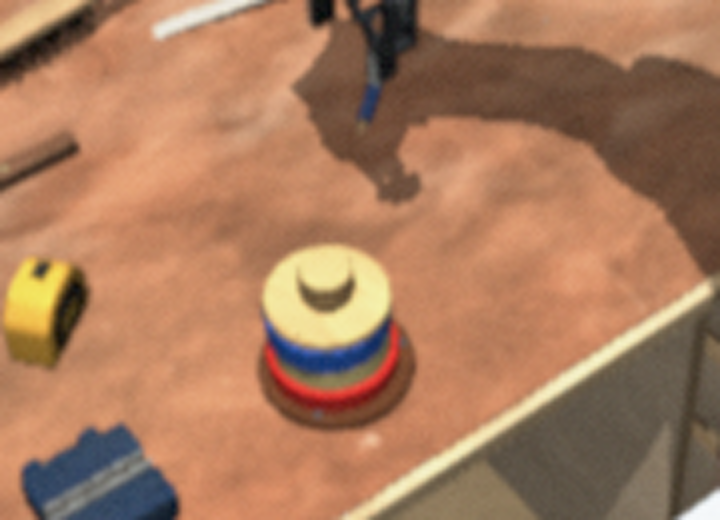

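The pile is complete and level at (330,340): red, cream, blue, cap with its knob up. The flange top measures 0.089 m and the knob top about 0.118 m, both as expected. Handing in.

```bash
python3 -m jog '[{"x":0,"y":0,"z":0,"rx":0,"ry":0,"rz":0,"grip":7},{"x":0,"y":0,"z":0,"rx":0,"ry":0,"rz":0,"grip":7},{"x":0,"y":0,"z":0,"rx":0,"ry":0,"rz":0,"grip":7},{"x":0,"y":0,"z":0,"rx":0,"ry":0,"rz":0,"grip":7}]'; python3 -c "
from workcell import robot
print(robot.job_done())"
```

```text
time: 23.0
tool_pos: [0.5091, 0.1146, 0.1956]
eef_rot: [0.707, 0.707, 0.0, 0.0]
wrist_force: [-0.1, 0.9, 0.5]
gripper_width: 0.0702
grasp_force: 0.0
the job is handed in; nothing more can be done
None
```

The three rolls are stacked on the stand as asked (red, cream, then blue), with the wooden cap on top, knob up. I handed the job in at about 23 s; the hand-in gave no verdict, but the last pictures showed the pile level and at the right height.

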